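# Set down and lock the levelling foot of an inspection microscope

## Robot

A 6-joint arm with a two-finger parallel gripper is mounted at the origin on a cart in front of the work surface, level with it; the furniture and walls round the work are solid. World frame = base frame: x ahead of the robot, y to its left, z up, the work surface at z = 0. Lengths are in m, angles in rad, forces in N, time in s.
With the tool pointing down it reaches from about 0.4 to 0.825 m from the base axis. Payload 7 kg.
Tool frame: the origin (TCP) lies midway between the tips of the shut fingers; the grasp point (between the pads) lies hold_point_z behind it (hold_point_z is the distance from the TCP to the grasp point, in m); z points along the fingers, y is the line along which they close (so a half turn about z gives the same grasp; the last joint's range is limited). The gripper opens to 88 mm and grips with 3 to 60 N. Pads are 19 mm wide; open, the fingers measure 130 mm over their backs; the gripper's body (78 mm by 193 mm) begins 47 mm behind the grasp point.
Start: joints at [1.551, 0.359, 0.012, 0, -1.224, -0.288], TCP at [0.205, 0.643, 0.227] pointing down, gripper open.
Joint ranges: [-3.07, 3.07], [-1.43, 2.12], [-1.02, 1.25], [-3.03, 1.67], [-3.05, -0], [-3.03, 3.03]. Speed limits (rad/s): [2.39, 2.39, 3.01, 3.14, 3.14, 3.14].

## Interface

Orientations are given as [roll, pitch, yaw] about the fixed x, y, z axes, in that order (R = Rz(yaw) Ry(pitch) Rx(roll)).
In Python, from station import * gives the robot as it stands.
- The arm moves only by the tool apply_moves, never from a script. Its argument "steps" is a list of rows, each an object with "translation": the shift along the world's x, y, z scaled (see below), a list of three; "rotation": the turn, a rotation vector about the world's x, y, z scaled (see below), a list of three. A call has exactly 10 rows; each row is the pose to reach, as a shift and turn from the pose commanded when the call began; what a row does not reach only later rows make up. The controller multiplies each number of a shift by 250 mm and each number of a turn by 30 degrees. A row lasts 1/12 s, in which the tool goes at most 41.7 mm and 7.16 degrees, less where a joint would pass 70% of its speed; a pose out of reach is approached as far as the arm can. A call with a number of a shift or a turn outside -1 to 1 is refused whole. A call with a gripper value outside its range is refused whole. "jaw" is the closure, from -1 (fully open) to 1 (shut), so that 0 is half open, set as the call begins (left out, the last holds). The fingers move at their own pace and stop on an object; "newtons" is the grip in N (left out, the last holds). Time passes only in rows, so rows that repeat a pose let the fingers close, or fill a call up. It gives the time, the measured TCP pose, the force, the opening and the grip force at its end, in the units of the state.
- get_state(): the state, without advancing time (a new reading comes with each control period).
- grab_frame(name): name is "scene" or "top"; returns the picture (480x640x3 uint8, blue, green, red); there is no depth.
- camera_model(name): a dict with "fx", "fy", "cx", "cy" (pixels), "xyz" and "rotation" of the camera in the world. Camera axes: x right, y down, z forward; pixel columns grow to the right and rows downward; lengths in m; the calibration is good to about 2 mm. A picture is of the moment at which its call begins. camera_model takes no time and is no camera call.
- job_done(): hands the job in; it is judged then, once.
The state is a dict: "t": time; "q": joint angles; "qd": joint speeds; "joint_efforts": joint torques, N m; "eef_pos": TCP position; "ee_rot": TCP orientation; "force": force on the tool from outside, world axes, zero at the start; "moment": the same for the moment, N m; "width": finger opening in m; "gripper_force": force on a finger pad.
Only numpy, scipy, OpenCV 4.12 (cv2) and the standard library are available. Lean on these libraries where they do the work, as an engineer would, in place of code of your own. Each camera call takes 0.05 s, during which the arm holds its last target. There are 200 camera calls.

## Task

The inspection microscope wobbles because the levelling foot at the front right corner of its stand hangs clear of the desk. Screw the foot down (clockwise, by its round black knob) only until its rubber pad just bears on the desk and takes a little of the weight, without rocking the stand or jacking it up, then swing the lock lever beside it fully shut and let go. Leave the stand where it is and the board on its stage and the things around it undisturbed.

Things in the scene. Friction and masses are not known exactly. Their poses are not given: they have to be found in the camera images.
- scope: microscope stand, about 5 kg, loose on the desk: dark steel plate 200 x 240 x 14 mm, top 30 mm above the desk, on three fixed rubber feet. Origin under the plate's centre at desk height; at yaw 0 x points away from the robot, y to its left. The levelling screw is at x -105, y -125 mm, the lever's pin at x -105, y -153 mm. More than about 10 N down on the knob before the foot touches tips the stand
- levelling_screw: levelling foot: upright steel screw 12 mm thick with a knurled black knob on top, 40 mm across and 22 mm high; its rubber pad hangs under the corner of the stand. The origin is the knob's centre, on the axis, some 60 to 75 mm above the desk. Clockwise turning (from above) lowers knob and pad together, 6 mm a turn
- lock_lever (a joint): angle of the lock lever, rad: 0 fully open (it points outward to the stand's right, 75 degrees clockwise from the stand's x axis), 1.31 fully shut (at its stop, along the plate's right edge, pointing along the stand's x axis). It grows anticlockwise seen from above, starts at 0 to 0.25, swings stiffly (about 0.15 N m, so 2.5 N at the grip) and stays where it is left
- lever_grip (a point): middle of the lever's black grip, a bar 46 mm long, 12 mm wide and 11 mm high, 32 mm above the desk, free on both sides; this point is 62 mm from the lever's pin, and the lever ends 16 mm beyond it
- lever_pin (a point): upright pin about which the lock lever swings, at the lever's mid-height
- circuit_board: small green circuit board, 70 x 50 mm, lying loose on the stage of the stand under the camera head; leave it
- solder_spool: reel of solder, 53 mm across and 33 mm high, standing on the desk to the left; leave it
- long_nose: long-nose pliers with blue handles, 156 mm long, lying on the desk to the right of the stand; leave them
- esd_brush: black brush, 150 mm long, lying on the desk to the right; leave it
- screw_boss (a point): top of the corner boss in which the screw runs, on its axis, fixed to the stand: 38 mm across, 38 mm above the desk. Turning free, the screw drags with about 0.05 N m. Once on the desk the pad rubs: for each newton it carries the torque rises by up to 0.03 N m while turning, about 0.01 just after; it eases off within 0.2 s of stopping. The pad is springy, 8 N a mm
- camera_head (a point): middle of the underside of the camera head's ring light, 157 mm above the desk, over the stage: the head above it is 66 mm across and reaches up to 304 mm; an arm joins it to a column 24 mm thick that stands 91 mm from here along the stand's x axis
- foot_pad: round rubber pad, 45 mm across and 8 mm thick, on the lower end of the levelling screw, turning with it. At the start it hangs clear of the desk by more than 1 mm, at most about a turn of the screw. Its frame is that of the knob (origin at the knob's centre), not on the pad itself

How it is judged:
By the outcome, as a careful person would: the job done as asked, in the order asked, and still so for the second after the job is handed in, with the robot touching nothing.
It also fails if it takes over 72 s, if anything falls off the work surface, if the arm or the gripper's body presses on something with over 40 N, if the wrist force passes 120 N, or if a joint passes its speed limit or range.

## Working session

There is one attempt and no reset: what is moved stays moved. The work goes in short steps, Python scripts to look and compute and a tool call to move; the robot and the scene stay as the last step left them, time stands still between calls to the robot, and variables do not carry over. Pictures are saved under pics/ and viewed, at most 10 in all, crops included, and the job is handed in when it is done.

Besides the shell and the picture viewer there is one more tool, called after "Call:" by a JSON object that holds its "api" and its "payload". apply_moves: Moves the arm, as the interface text tells. Shifts and turns lie within -1 to 1; 1 stands for 250 mm of shift or 30 degrees of turn. Its arguments: {"type":"object","properties":{"steps":{"type":"array"},"jaw":{"type":"number"},"newtons":{"type":"number"}},"required":["steps"]}

```bash
mkdir -p pics; python3 - <<'E'
from station import *
import cv2
for n in("scene","top"):
    cv2.imwrite(f"pics/{n}0.png",grab_frame(n)); print(n,camera_model(n))
print(get_state())
E
```

```text
scene {'fx': 445.2006088525606, 'fy': 445.2006088525606, 'cx': 315.179964529861, 'cy': 246.14431470043064, 'xyz': array([ 0.04100554, -0.463993  ,  0.74844353]), 'rotation': array([-2.25274983, -0.01413843, -0.65679966])}
top {'fx': 433.6650079445838, 'fy': 433.6650079445838, 'cx': 319.0877057652374, 'cy': 237.12409283034754, 'xyz': array([0.31319176, 0.11780066, 1.12822869]), 'rotation': array([-2.93132883e+00, -2.29369722e-03, -1.41570182e+00])}
{'t': 0.1, 'q': array([ 1.55112925e+00,  3.59253751e-01,  1.11349257e-02, -3.11181508e-04,
       -1.22410661e+00, -2.88122275e-01]), 'qd': array([-0.00120131, -0.00136211,  0.00317827,  0.00177142, -0.00167387,
        0.00143276]), 'joint_efforts': array([-2.15105305e-03, -5.84164310e+01,  2.93752384e+01,  7.01549828e+00,
        1.01584475e-02, -5.17426622e-05]), 'eef_pos': array([0.20437092, 0.64284401, 0.22574892]), 'ee_rot': array([ 3.14013932e+00, -1.25629779e-04, -3.07895208e-01]), 'force': array([-0.60368604,  0.07679487, -1.24114403]), 'moment': array([0.00482409, 0.01825366, 0.05386873]), 'gripper_force': 0.0, 'width': 0.08758150756143136}
```

View pics/scene0.png

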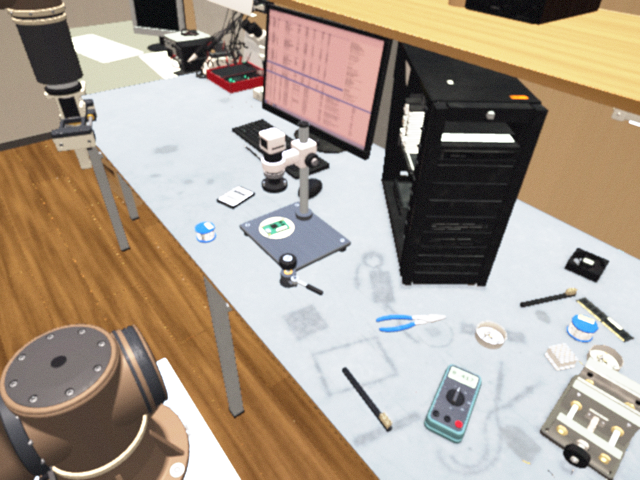

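View pics/top0.png

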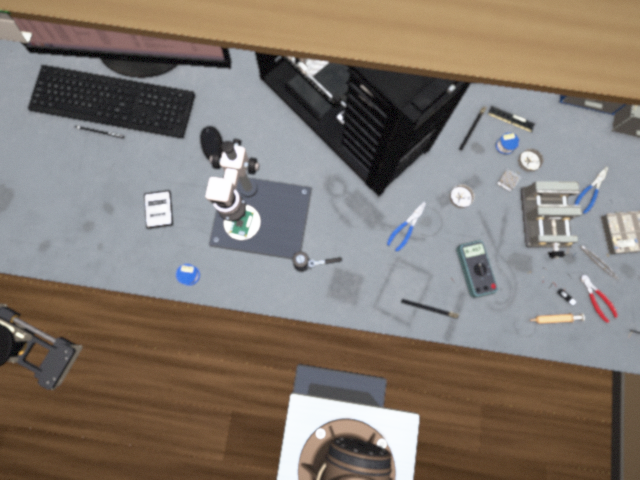

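The overviews show the stand with its knob at about (288,262) in scene and (300,261) in top. The lever grip is near (312,288) in scene and (335,260) in top. I'll zoom in on both.

```bash
python3 - <<'E'
import cv2, numpy as np
a=cv2.imread("pics/scene0.png")[190:310,220:370]; b=cv2.imread("pics/top0.png")[165:285,200:350]
r=lambda i:cv2.resize(i,None,fx=2.66*1.9,fy=2.66*1.9,interpolation=cv2.INTER_CUBIC)
A=cv2.resize(a,(400*1,320)); 
s=5
A=cv2.resize(a,None,fx=s,fy=s,interpolation=cv2.INTER_CUBIC);B=cv2.resize(b,None,fx=s,fy=s,interpolation=cv2.INTER_CUBIC)
cv2.imwrite("pics/a.png",A);cv2.imwrite("pics/b.png",B)
E
```

```text
(no output)
```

View pics/a.png

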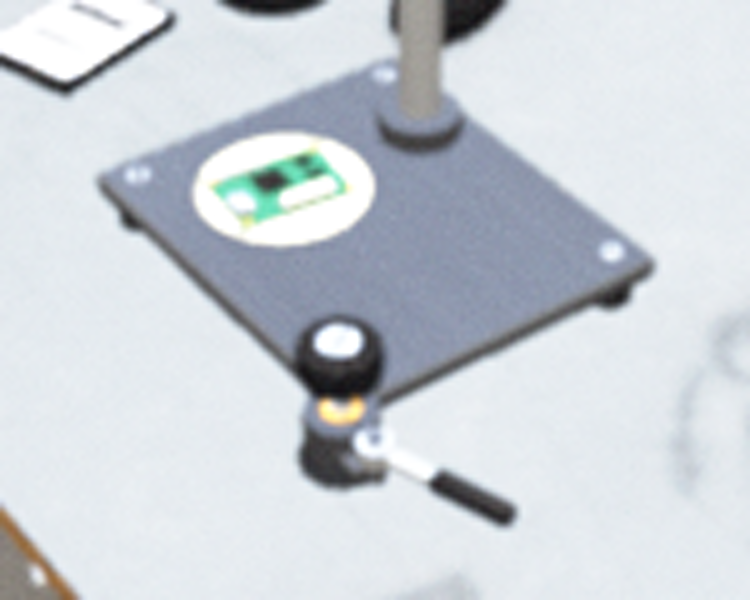

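View pics/b.png

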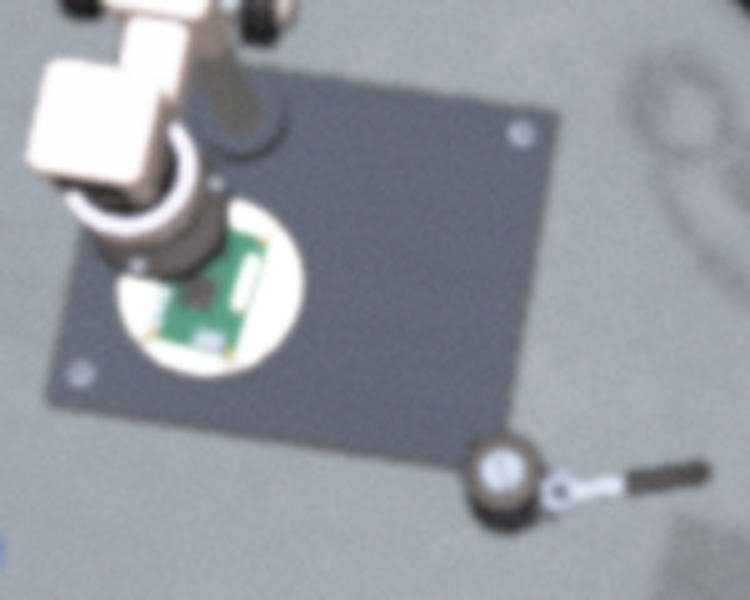

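Crops (×5): the scene crop shows the knob cap at (338,341), pin (374,440), grip from (435,480) to (512,517), and plate corners (100,182) and (652,265). The top crop shows the cap at (502,470), pin (560,490), grip from (628,484) to (708,470), and corners (48,403) and (558,112). I'll triangulate from these.

```bash
cat > h.py <<'E'
import numpy as np, cv2
from scipy.spatial.transform import Rotation as R
from station import *
def ray(n,u,v):
    c=camera_model(n); d=R.from_euler('xyz',c['rotation']).as_matrix()@[(u-c['cx'])/c['fx'],(v-c['cy'])/c['fy'],1]
    return np.array(c['xyz']),d/np.linalg.norm(d)
def plane(n,u,v,z):
    o,d=ray(n,u,v); return o+d*(z-o[2])/d[2]
def tri(a,b):
    (o,d),(p,e)=ray('scene',*a),ray('top',*b)
    s=np.linalg.lstsq(np.c_[d,-e],p-o,rcond=None)[0]; x,y=o+d*s[0],p+e*s[1]
    return (x+y)/2,np.linalg.norm(x-y)
E
python3 - <<'E'
from h import *
np.set_printoptions(precision=4,suppress=True)
S=lambda x,y:(220+x/5-.4,190+y/5-.4); T=lambda x,y:(200+x/5-.4,165+y/5-.4)
P={'cap':((338,341),(502,470),.08),'pin':((374,440),(560,490),.036),'g1':((435,480),(628,484),.037),'g2':((512,517),(708,470),.037),
'LF':((100,182),(48,403),.03),'RB':((652,265),(558,112),.03),'screwLF':((138,175),(80,373),.03),'screwRB':((612,250),(521,133),.03)}
for k,(a,b,z) in P.items():
    print(k,*tri(S(*a),T(*b)),plane('scene',*S(*a),z),plane('top',*T(*b),z))
LF=(plane('scene',*S(100,182),.03)+plane('top',*T(48,403),.03))/2;RB=(plane('scene',*S(652,265),.03)+plane('top',*T(558,112),.03))/2
d=LF-RB; print('diag',np.linalg.norm(d),'yaw',np.degrees(np.arctan2(d[1],d[0])-np.arctan2(.24,-.2)))
yaw=np.arctan2(d[1],d[0])-np.arctan2(.24,-.2); c=(LF+RB)/2; M=R.from_euler('z',yaw).as_matrix()
print('c',c,'screw',c+M@[-.105,-.125,0],'pin',c+M@[-.105,-.153,0])
E
```

```text
cap [0.4743 0.188  0.079 ] 0.0003816736301642126 [0.4735 0.1871 0.08  ] [0.4743 0.1878 0.08  ]
pin [0.4747 0.1602 0.0373] 0.0013856613783977418 [0.4748 0.1616 0.036 ] [0.4755 0.1599 0.036 ]
g1 [0.4843 0.1264 0.032 ] 0.00046325577173947 [0.481  0.1223 0.037 ] [0.4837 0.1262 0.037 ]
g2 [0.4981 0.0869 0.0314] 6.797854373541553e-05 [0.4944 0.0826 0.037 ] [0.4972 0.087  0.037 ]
LF [0.4819 0.4297 0.023 ] 0.0013621314755144504 [0.4783 0.4209 0.03  ] [0.4802 0.4281 0.03  ]
RB [0.6777 0.1942 0.0232] 0.0020216378459818646 [0.6707 0.1884 0.03  ] [0.6763 0.1932 0.03  ]
screwLF [0.4985 0.4152 0.0292] 0.00011634171038388436 [0.498  0.4142 0.03  ] [0.4983 0.415  0.03  ]
screwRB [0.6621 0.2106 0.0298] 0.0005408470600539489 [0.6622 0.2103 0.03  ] [0.6618 0.2107 0.03  ]
diag 0.30387681201546973 yaw -0.06474399863236299
c [0.5764 0.3076 0.03  ] screw [0.4712 0.1827 0.03  ] pin [0.4712 0.1547 0.03  ]
```

```bash
python3 - <<'E'
from h import *
import station
print([n for n in dir(station) if n[0]!='_'])
print(getattr(station,'hold_point_z',None))
np.set_printoptions(precision=3,suppress=True)
for i in range(4):
    grab_frame('top'); s=get_state(); print(s['t'],s['force'],s['moment'])
E
ls
```

```text
['Unreachable', 'camera_model', 'get_state', 'grab_frame', 'hold_point_z', 'job_done']
0.0188
0.15 [0.633 0.263 0.129] [ 0.04   0.022 -0.084]
0.2 [-0.203 -0.851  0.305] [ 0.049 -0.045  0.008]
0.25 [ 0.22  -0.263 -0.806] [-0.086 -0.029 -0.02 ]
0.3 [1.137 0.533 0.307] [-0.007 -0.025  0.035]
h.py
pics
```

Call:
{"api": "apply_moves", "payload": {"steps": [{"translation":[0.03,-0.1,0],"rotation":[0,0,0.1]},{"translation":[0.06,-0.2,0],"rotation":[0,0,0.2]},{"translation":[0.09,-0.3,0],"rotation":[0,0,0.3]},{"translation":[0.12,-0.4,0],"rotation":[0,0,0.4]},{"translation":[0.15,-0.5,0],"rotation":[0,0,0.5]},{"translation":[0.18,-0.6,0],"rotation":[0,0,0.6]},{"translation":[0.21,-0.7,0],"rotation":[0,0,0.7]},{"translation":[0.24,-0.8,0],"rotation":[0,0,0.8]},{"translation":[0.27,-0.9,0],"rotation":[0,0,0.9]},{"translation":[0.3,-1,0],"rotation":[0,0,1]}], "jaw": -1}}

```text
t: 1.13
eef_pos: [0.2797, 0.3919, 0.2266]
ee_rot: [-3.141, -0.0, 0.219]
force: [0.7, 0.7, 1.3]
width: 0.0876
gripper_force: 0.0
```

```bash
python3 -c "
from h import *
s=get_state();print(s['t'],s['q'],s['eef_pos'],s['ee_rot'],s['joint_efforts'][5])"
```

```text
1.1333 [ 1.36065354e+00  3.50899090e-02 -3.99851237e-01 -2.72100799e-05
 -1.13555437e+00  4.28675359e-01] [0.27970026 0.3919304  0.22664283] [-3.14130881e+00 -1.02591201e-04  2.18521091e-01] -1.6221509501338005
```

Call:
{"api": "apply_moves", "payload": {"steps": [{"translation":[0.04,-0.061,0],"rotation":[0,0,0.1]},{"translation":[0.08,-0.122,0],"rotation":[0,0,0.2]},{"translation":[0.12,-0.184,0],"rotation":[0,0,0.3]},{"translation":[0.16,-0.245,0],"rotation":[0,0,0.4]},{"translation":[0.2,-0.306,0],"rotation":[0,0,0.5]},{"translation":[0.24,-0.367,0],"rotation":[0,0,0.6]},{"translation":[0.28,-0.428,0],"rotation":[0,0,0.7]},{"translation":[0.32,-0.49,0],"rotation":[0,0,0.8]},{"translation":[0.36,-0.551,0],"rotation":[0,0,0.9]},{"translation":[0.4,-0.612,0],"rotation":[0,0,1]}]}}

```text
t: 1.97
eef_pos: [0.3799, 0.2394, 0.2268]
ee_rot: [-3.141, -0.0, 0.742]
force: [0.4, -0.2, -0.4]
width: 0.0875
gripper_force: 0.0
```

Call:
{"api": "apply_moves", "payload": {"steps": [{"translation":[0.038,-0.021,0],"rotation":[0,0,0.1]},{"translation":[0.076,-0.042,0],"rotation":[0,0,0.2]},{"translation":[0.113,-0.062,-0.05],"rotation":[0,0,0.3]},{"translation":[0.151,-0.083,-0.1],"rotation":[0,0,0.4]},{"translation":[0.189,-0.104,-0.15],"rotation":[0,0,0.5]},{"translation":[0.227,-0.125,-0.2],"rotation":[0,0,0.6]},{"translation":[0.265,-0.146,-0.25],"rotation":[0,0,0.7]},{"translation":[0.302,-0.166,-0.3],"rotation":[0,0,0.8]},{"translation":[0.34,-0.187,-0.35],"rotation":[0,0,0.9]},{"translation":[0.378,-0.208,-0.4],"rotation":[0,0,1]}]}}

```text
t: 2.8
eef_pos: [0.4745, 0.188, 0.1261]
ee_rot: [3.141, -0.0, 1.266]
force: [0.0, 0.3, 0.2]
width: 0.088
gripper_force: 0.0
```

Call:
{"api": "apply_moves", "payload": {"steps": [{"translation":[0,0,0],"rotation":[0,0,0.1]},{"translation":[0,0,0],"rotation":[0,0,0.2]},{"translation":[0,0,0],"rotation":[0,0,0.3]},{"translation":[0,0,0],"rotation":[0,0,0.4]},{"translation":[0,0,0],"rotation":[0,0,0.5]},{"translation":[0,0,0],"rotation":[0,0,0.6]},{"translation":[0,0,0],"rotation":[0,0,0.7]},{"translation":[0,0,0],"rotation":[0,0,0.8]},{"translation":[0,0,0],"rotation":[0,0,0.8]},{"translation":[0,0,0],"rotation":[0,0,0.8]}]}}

```text
t: 3.63
eef_pos: [0.474, 0.1883, 0.1266]
ee_rot: [3.141, -0.0, 1.68]
force: [-0.3, -0.1, 0.1]
width: 0.0879
gripper_force: 0.0
```

```bash
python3 -c "
from h import *
s=get_state();print(s['t'],s['q'],s['eef_pos'],s['ee_rot'],s['joint_efforts'][5])
a=grab_frame('scene')[190:310,220:370];cv2.imwrite('pics/c.png',cv2.resize(a,None,fx=5,fy=5))
s=get_state();print(s['t'],s['joint_efforts'][5])"
```

```text
3.6333 [ 7.63610728e-01  1.79976045e-01 -4.84886816e-01 -7.36438170e-07
 -9.05773882e-01  2.48748573e+00] [0.47401873 0.18827649 0.12662326] [ 3.14146636e+00 -9.75590391e-05  1.68029968e+00] 0.30934506095945835
3.6833 0.09161559166386724
```

View pics/c.png

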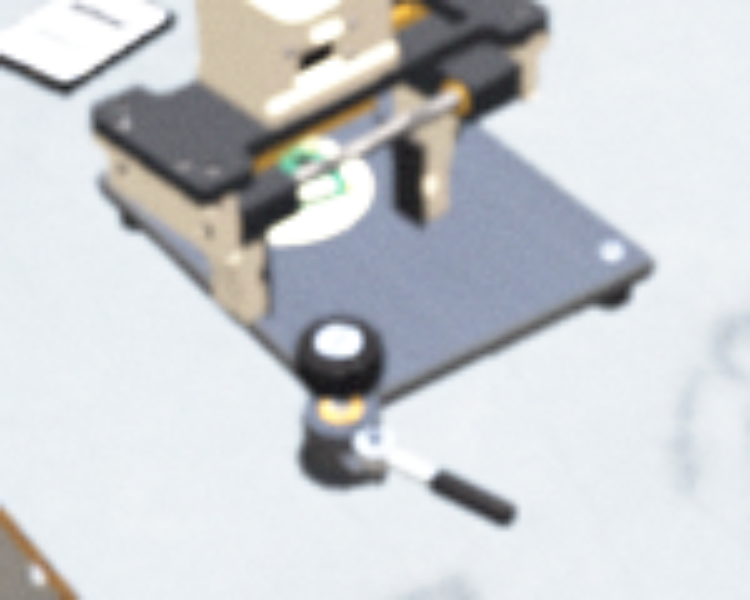

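The jaws straddle the knob axis: the cap is at crop (338,341), and nothing is in the way below. Next I'll descend and close gently.

Call:
{"api": "apply_moves", "payload": {"steps": [{"translation":[0,0,-0.035],"rotation":[0,0,0.1]},{"translation":[0,0,-0.07],"rotation":[0,0,0.2]},{"translation":[0,0,-0.105],"rotation":[0,0,0.3]},{"translation":[0,0,-0.14],"rotation":[0,0,0.4]},{"translation":[0,0,-0.175],"rotation":[0,0,0.5]},{"translation":[0,0,-0.21],"rotation":[0,0,0.6]},{"translation":[0,0,-0.245],"rotation":[0,0,0.7]},{"translation":[0,0,-0.28],"rotation":[0,0,0.8]},{"translation":[0,0,-0.308],"rotation":[0,0,0.8]},{"translation":[0,0,-0.308],"rotation":[0,0,0.8]}]}}

```text
t: 4.52
eef_pos: [0.4733, 0.1877, 0.0482]
ee_rot: [-3.139, 0.0, 2.098]
force: [-0.1, -0.2, -0.0]
width: 0.0876
gripper_force: 0.0
```

Call:
{"api": "apply_moves", "payload": {"steps": [{"translation":[0,0,0],"rotation":[0,0,0]},{"translation":[0,0,0],"rotation":[0,0,0]},{"translation":[0,0,0],"rotation":[0,0,0]},{"translation":[0,0,0],"rotation":[0,0,0]},{"translation":[0,0,0],"rotation":[0,0,0]},{"translation":[0,0,0],"rotation":[0,0,0]},{"translation":[0,0,0],"rotation":[0,0,0]},{"translation":[0,0,0],"rotation":[0,0,0]},{"translation":[0,0,0],"rotation":[0,0,0]},{"translation":[0,0,0],"rotation":[0,0,0]}], "jaw": 0.5, "newtons": 8}}

```text
t: 5.35
eef_pos: [0.4735, 0.1879, 0.0495]
ee_rot: [-3.141, 0.0, 2.101]
force: [-2.4, 0.2, 2.1]
width: 0.0398
gripper_force: 8.0
```

```bash
python3 -c "
from h import *
for i in range(3):
  s=get_state();print(s['t'],s['q'][5],s['eef_pos'],s['ee_rot'],s['joint_efforts'][5],s['force'],s['moment'],s['width'],s['gripper_force']);grab_frame('top')"
```

```text
5.35 2.9079083263580126 [0.47353936 0.18794403 0.04949814] [-3.14064908e+00  4.56513256e-05  2.10057804e+00] 0.02586662652902305 [-2.37165009  0.2212581   2.08264882] [-0.2663592   0.92236684 -0.02429376] 0.03982973873903077 8.000097200274467
5.4 2.9079259002215174 [0.47355958 0.18792468 0.04951308] [-3.14070767e+00  4.44914576e-05  2.10056061e+00] 0.026462492533028126 [-2.94837287 -0.73090686  3.32264834] [-0.30788952  0.97505898 -0.05001469] 0.03985335074137098 8.00011821091175
5.45 2.907944277370452 [0.47357181 0.18795995 0.04949551] [-3.14069364e+00  6.57651735e-05  2.10064902e+00] 0.027138248551636934 [-3.72073684 -0.96003895  3.67073613] [-0.34050787  1.1140315  -0.01457036] 0.03964463291527839 8.000161349773407
```

Call:
{"api": "apply_moves", "payload": {"steps": [{"translation":[-0.004,0,0.001],"rotation":[0,0,0]},{"translation":[-0.004,0,0.001],"rotation":[0,0,0]},{"translation":[-0.004,0,0.001],"rotation":[0,0,-0.1]},{"translation":[-0.004,0,0.001],"rotation":[0,0,-0.2]},{"translation":[-0.004,0,0],"rotation":[0,0,-0.3]},{"translation":[-0.004,0,0],"rotation":[0,0,-0.4]},{"translation":[-0.004,0,0],"rotation":[0,0,-0.5]},{"translation":[-0.004,0,0],"rotation":[0,0,-0.6]},{"translation":[-0.004,0,0],"rotation":[0,0,-0.7]},{"translation":[-0.004,0,0],"rotation":[0,0,-0.8]}], "jaw": 0.5, "newtons": 20}}

```text
t: 6.33
eef_pos: [0.474, 0.1882, 0.0494]
ee_rot: [3.14, 0.0, 1.68]
force: [5.9, -2.9, -5.2]
width: 0.0395
gripper_force: 20.0
```

```bash
cat > st.py <<'E'
from h import *
np.set_printoptions(precision=4,suppress=True)
import sys
for i in range(int(sys.argv[1])):
  if i: grab_frame('top')
  s=get_state();print(round(s['t'],2),s['q'][5],s['qd'][5],s['eef_pos'],s['ee_rot'],'eff',s['joint_efforts'][5],'F',s['force'],'M',s['moment'],s['width'],s['gripper_force'])
E
python3 st.py 4
```

```text
6.33 2.485087055542794 -0.6227064697721673 [0.474  0.1882 0.0494] [3.1402 0.0001 1.6797] eff 0.9787691384553909 F [ 5.8613 -2.9152 -5.1546] M [-1.3086 -2.2006  0.0593] 0.039479984102597655 19.997390806674957
6.38 2.481054546761483 0.10868410925782668 [0.474  0.1882 0.0494] [3.1402 0.0001 1.6756] eff 0.5190022476017475 F [ 4.8127 -3.7378 -5.6866] M [-1.2408 -2.0918  0.0013] 0.039557298231772106 19.998897314071655
6.43 2.485391934581915 0.05566220870636403 [0.474  0.1882 0.0494] [3.1402 0.0001 1.6799] eff -0.7632738165557384 F [ 4.499  -3.7448 -3.8545] M [-1.2414 -2.0408 -0.0377] 0.03963989252510622 20.000223219394684
6.48 2.486963627089542 0.01791182190951209 [0.474  0.1882 0.0494] [3.1402 0.     1.6814] eff -0.25317108258605003 F [ 5.0532 -3.34   -5.0433] M [-1.2815 -2.0385  0.0027] 0.03914325851248093 19.999748468399048
```

Call:
{"api": "apply_moves", "payload": {"steps": [{"translation":[0.002,-0.0015,-0.001],"rotation":[0,0,-0.1]},{"translation":[0.002,-0.0015,-0.0015],"rotation":[0,0,-0.2]},{"translation":[0.002,-0.0015,-0.002],"rotation":[0,0,-0.3]},{"translation":[0.002,-0.0015,-0.002],"rotation":[0,0,-0.4]},{"translation":[0.002,-0.0015,-0.0025],"rotation":[0,0,-0.5]},{"translation":[0.002,-0.0015,-0.0025],"rotation":[0,0,-0.6]},{"translation":[0.002,-0.0015,-0.003],"rotation":[0,0,-0.7]},{"translation":[0.002,-0.0015,-0.003],"rotation":[0,0,-0.8]},{"translation":[0.002,-0.0015,-0.003],"rotation":[0,0,-0.9]},{"translation":[0.002,-0.0015,-0.0035],"rotation":[0,0,-1]}]}}

```text
t: 7.32
eef_pos: [0.4747, 0.1881, 0.0488]
ee_rot: [3.14, -0.001, 1.156]
force: [5.2, -3.5, -1.9]
width: 0.0396
gripper_force: 20.0
```

```bash
python3 st.py 1
```

```text
7.32 1.9627920630363624 -0.6242109020194843 [0.4747 0.1881 0.0488] [ 3.14   -0.0012  1.1563] eff 0.9805405139923096 F [ 5.2354 -3.5318 -1.943 ] M [-1.2606 -1.7842  0.0544] 0.03964453778647684 19.997626841068268
```

Call:
{"api": "apply_moves", "payload": {"steps": [{"translation":[0.003,-0.001,0],"rotation":[0,0,-0.1]},{"translation":[0.003,-0.001,-0.0005],"rotation":[0,0,-0.2]},{"translation":[0.003,-0.001,-0.001],"rotation":[0,0,-0.3]},{"translation":[0.003,-0.001,-0.001],"rotation":[0,0,-0.4]},{"translation":[0.003,-0.001,-0.001],"rotation":[0,0,-0.5]},{"translation":[0.003,-0.001,-0.0015],"rotation":[0,0,-0.6]},{"translation":[0.003,-0.001,-0.0015],"rotation":[0,0,-0.7]},{"translation":[0.003,-0.001,-0.002],"rotation":[0,0,-0.8]},{"translation":[0.003,-0.001,-0.002],"rotation":[0,0,-0.9]},{"translation":[0.003,-0.001,-0.002],"rotation":[0,0,-1]}]}}

```text
t: 8.15
eef_pos: [0.4753, 0.1876, 0.0483]
ee_rot: [3.141, -0.001, 0.633]
force: [5.7, -3.5, -2.0]
width: 0.0395
gripper_force: 20.0
```

```bash
python3 st.py 1
```

```text
8.15 1.4406571899363503 -0.6235349970063535 [0.4753 0.1876 0.0483] [ 3.1408 -0.0014  0.6326] eff 0.9809902310371399 F [ 5.7135 -3.4563 -2.0155] M [-1.4945 -1.8238  0.0742] 0.039502179696961674 19.99760627746582
```

Call:
{"api": "apply_moves", "payload": {"steps": [{"translation":[0.001,0,0],"rotation":[0,0,-0.1]},{"translation":[0.002,0,-0.0005],"rotation":[0,0,-0.2]},{"translation":[0.003,-0.001,-0.001],"rotation":[0,0,-0.3]},{"translation":[0.004,-0.001,-0.001],"rotation":[0,0,-0.4]},{"translation":[0.0045,-0.001,-0.001],"rotation":[0,0,-0.5]},{"translation":[0.0045,-0.001,-0.0015],"rotation":[0,0,-0.6]},{"translation":[0.0045,-0.002,-0.0015],"rotation":[0,0,-0.7]},{"translation":[0.0045,-0.002,-0.002],"rotation":[0,0,-0.8]},{"translation":[0.0045,-0.002,-0.002],"rotation":[0,0,-0.9]},{"translation":[0.0045,-0.002,-0.002],"rotation":[0,0,-1]}]}}

```text
t: 8.98
eef_pos: [0.4756, 0.1869, 0.0477]
ee_rot: [3.141, -0.0, 0.109]
force: [0.6, -3.2, 0.8]
width: 0.0395
gripper_force: 20.0
```

```bash
python3 st.py 1
```

```text
8.98 0.9194591746208257 -0.6217236484426106 [0.4756 0.1869 0.0477] [ 3.1413 -0.0003  0.1087] eff 0.9881103783845901 F [ 0.5762 -3.2398  0.78  ] M [-1.0421 -0.2603  0.0217] 0.03952314932068647 19.998023808002472
```

Call:
{"api": "apply_moves", "payload": {"steps": [{"translation":[0,-0.001,0],"rotation":[0,0,-0.1]},{"translation":[0,-0.002,-0.0005],"rotation":[0,0,-0.2]},{"translation":[0,-0.003,-0.001],"rotation":[0,0,-0.3]},{"translation":[0,-0.003,-0.001],"rotation":[0,0,-0.4]},{"translation":[-0.0005,-0.0035,-0.001],"rotation":[0,0,-0.5]},{"translation":[-0.0005,-0.0035,-0.0015],"rotation":[0,0,-0.6]},{"translation":[-0.0005,-0.004,-0.0015],"rotation":[0,0,-0.7]},{"translation":[-0.0005,-0.004,-0.002],"rotation":[0,0,-0.8]},{"translation":[-0.001,-0.0045,-0.002],"rotation":[0,0,-0.9]},{"translation":[-0.001,-0.0045,-0.002],"rotation":[0,0,-1]}]}}

```text
t: 9.82
eef_pos: [0.4756, 0.1862, 0.0472]
ee_rot: [-3.141, -0.001, -0.415]
force: [-0.3, -1.5, -0.5]
width: 0.0394
gripper_force: 20.0
```

```bash
python3 st.py 1
```

```text
9.82 0.3971734739375643 -0.6236095684418815 [0.4756 0.1862 0.0472] [-3.141  -0.0006 -0.4149] eff 0.9900331869721413 F [-0.3352 -1.4632 -0.4866] M [-0.4371 -0.1513  0.0458] 0.03940059221841453 19.99786466360092
```

Call:
{"api": "apply_moves", "payload": {"steps": [{"translation":[0,-0.0005,0],"rotation":[0,0,-0.1]},{"translation":[0,-0.001,-0.0005],"rotation":[0,0,-0.2]},{"translation":[-0.0005,-0.001,-0.001],"rotation":[0,0,-0.3]},{"translation":[-0.0005,-0.0015,-0.001],"rotation":[0,0,-0.4]},{"translation":[-0.001,-0.0015,-0.001],"rotation":[0,0,-0.5]},{"translation":[-0.001,-0.002,-0.0015],"rotation":[0,0,-0.6]},{"translation":[-0.0015,-0.002,-0.0015],"rotation":[0,0,-0.7]},{"translation":[-0.0015,-0.002,-0.002],"rotation":[0,0,-0.8]},{"translation":[-0.002,-0.002,-0.002],"rotation":[0,0,-0.9]},{"translation":[-0.002,-0.002,-0.002],"rotation":[0,0,-1]}]}}

```text
t: 10.65
eef_pos: [0.4751, 0.1856, 0.0467]
ee_rot: [-3.141, -0.0, -0.938]
force: [1.1, -1.4, -0.7]
width: 0.0398
gripper_force: 20.0
```

```bash
python3 st.py 1
```

```text
10.65 -0.126370758910643 -0.6236116197888057 [0.4751 0.1856 0.0467] [-3.1409 -0.0003 -0.9385] eff 0.9886080399155617 F [ 1.0691 -1.4186 -0.7143] M [-0.503  -0.218   0.0719] 0.03981576293414106 19.997944235801697
```

Next target is (.4745, .1852): dx -.0025, dy -.001.

Call:
{"api": "apply_moves", "payload": {"steps": [{"translation":[0,0,0],"rotation":[0,0,-0.1]},{"translation":[-0.0005,-0.0005,-0.0005],"rotation":[0,0,-0.2]},{"translation":[-0.0005,-0.0005,-0.001],"rotation":[0,0,-0.3]},{"translation":[-0.001,-0.001,-0.001],"rotation":[0,0,-0.4]},{"translation":[-0.001,-0.001,-0.001],"rotation":[0,0,-0.5]},{"translation":[-0.0015,-0.001,-0.0015],"rotation":[0,0,-0.6]},{"translation":[-0.0015,-0.0015,-0.0015],"rotation":[0,0,-0.7]},{"translation":[-0.002,-0.0015,-0.002],"rotation":[0,0,-0.8]},{"translation":[-0.002,-0.0015,-0.002],"rotation":[0,0,-0.9]},{"translation":[-0.0025,-0.0015,-0.002],"rotation":[0,0,-1]}]}}

```text
t: 11.48
eef_pos: [0.4744, 0.1853, 0.0462]
ee_rot: [-3.141, 0.0, -1.462]
force: [0.2, -1.3, -0.8]
width: 0.0399
gripper_force: 20.0
```

```bash
python3 st.py 1
```

```text
11.48 -0.650264952732715 -0.6275031204542636 [0.4744 0.1853 0.0462] [-3.1409  0.0003 -1.4621] eff 0.9982776269316673 F [ 0.2014 -1.2725 -0.7865] M [-0.284  -0.1793  0.0506] 0.03990423748564447 19.997969269752502
```

Call:
{"api": "apply_moves", "payload": {"steps": [{"translation":[0,0,0],"rotation":[0,0,-0.1]},{"translation":[-0.0005,0,-0.0005],"rotation":[0,0,-0.2]},{"translation":[-0.001,0,-0.001],"rotation":[0,0,-0.3]},{"translation":[-0.001,0,-0.001],"rotation":[0,0,-0.4]},{"translation":[-0.0015,0,-0.001],"rotation":[0,0,-0.5]},{"translation":[-0.0015,0,-0.0015],"rotation":[0,0,-0.6]},{"translation":[-0.002,0,-0.0015],"rotation":[0,0,-0.7]},{"translation":[-0.002,0,-0.002],"rotation":[0,0,-0.8]},{"translation":[-0.0025,0,-0.002],"rotation":[0,0,-0.9]},{"translation":[-0.003,0,-0.002],"rotation":[0,0,-1]}]}}

```text
t: 12.32
eef_pos: [0.4737, 0.1854, 0.0457]
ee_rot: [-3.141, 0.001, -1.986]
force: [0.3, -0.4, -0.0]
width: 0.0398
gripper_force: 20.0
```

```bash
python3 st.py 1
```

```text
12.32 -1.1749599346392665 -0.6266258963003979 [0.4737 0.1854 0.0457] [-3.1411  0.0008 -1.9856] eff 0.9958091005682945 F [ 0.2935 -0.4139 -0.0286] M [-0.1012 -0.116   0.0863] 0.039793781205857075 19.997916519641876
```

Call:
{"api": "apply_moves", "payload": {"steps": [{"translation":[0,0,0],"rotation":[0,0,-0.1]},{"translation":[-0.0005,0.0005,-0.0005],"rotation":[0,0,-0.2]},{"translation":[-0.001,0.0005,-0.001],"rotation":[0,0,-0.3]},{"translation":[-0.001,0.001,-0.001],"rotation":[0,0,-0.4]},{"translation":[-0.0015,0.001,-0.001],"rotation":[0,0,-0.5]},{"translation":[-0.0015,0.001,-0.0015],"rotation":[0,0,-0.6]},{"translation":[-0.002,0.0015,-0.0015],"rotation":[0,0,-0.7]},{"translation":[-0.002,0.0015,-0.002],"rotation":[0,0,-0.8]},{"translation":[-0.0025,0.002,-0.002],"rotation":[0,0,-0.9]},{"translation":[-0.0025,0.002,-0.002],"rotation":[0,0,-1]}]}}

```text
t: 13.15
eef_pos: [0.4731, 0.1859, 0.0453]
ee_rot: [-3.141, 0.001, -2.509]
force: [-0.4, -0.2, -0.1]
width: 0.0393
gripper_force: 20.0
```

```bash
python3 st.py 1
```

```text
13.15 -1.700267628164717 -0.6221718998219697 [0.4731 0.1859 0.0453] [-3.1414  0.001  -2.5092] eff 0.9621535241603851 F [-0.3945 -0.2386 -0.1277] M [-0.1325 -0.1571  0.0497] 0.03931134993388168 19.99801129102707
```

Call:
{"api": "apply_moves", "payload": {"steps": [{"translation":[0,0,0],"rotation":[0,0,-0.1]},{"translation":[-0.0005,0.0005,-0.0005],"rotation":[0,0,-0.2]},{"translation":[-0.0005,0.001,-0.001],"rotation":[0,0,-0.3]},{"translation":[-0.0005,0.001,-0.001],"rotation":[0,0,-0.4]},{"translation":[-0.001,0.0015,-0.001],"rotation":[0,0,-0.5]},{"translation":[-0.001,0.0015,-0.0015],"rotation":[0,0,-0.6]},{"translation":[-0.001,0.002,-0.0015],"rotation":[0,0,-0.7]},{"translation":[-0.001,0.002,-0.002],"rotation":[0,0,-0.8]},{"translation":[-0.001,0.0025,-0.002],"rotation":[0,0,-0.9]},{"translation":[-0.001,0.003,-0.002],"rotation":[0,0,-1]}]}}

```text
t: 13.98
eef_pos: [0.4728, 0.1866, 0.0448]
ee_rot: [3.141, 0.001, -3.033]
force: [-0.7, -0.7, 0.9]
width: 0.0392
gripper_force: 20.0
```

```bash
python3 st.py 1
```

```text
13.98 -2.22532933026237 -0.6272166220817414 [0.4728 0.1866 0.0448] [ 3.1414  0.0009 -3.0326] eff 0.9421097114682198 F [-0.7189 -0.6507  0.8847] M [-0.512  -0.1446  0.1003] 0.03924866118147643 19.998147189617157
```

Call:
{"api": "apply_moves", "payload": {"steps": [{"translation":[0,0,0],"rotation":[0,0,-0.05]},{"translation":[0,0,0],"rotation":[0,0,-0.1]},{"translation":[0,0.0005,-0.0005],"rotation":[0,0,-0.15]},{"translation":[0,0.0005,-0.0005],"rotation":[0,0,-0.2]},{"translation":[0,0.0005,-0.0005],"rotation":[0,0,-0.25]},{"translation":[0,0.001,-0.0005],"rotation":[0,0,-0.3]},{"translation":[0,0.001,-0.001],"rotation":[0,0,-0.35]},{"translation":[0,0.001,-0.001],"rotation":[0,0,-0.4]},{"translation":[0,0.0015,-0.001],"rotation":[0,0,-0.45]},{"translation":[0,0.0015,-0.001],"rotation":[0,0,-0.5]}]}}

```text
t: 14.82
eef_pos: [0.4728, 0.187, 0.0446]
ee_rot: [3.141, 0.001, 2.99]
force: [0.7, -0.2, 1.9]
width: 0.0394
gripper_force: 20.0
```

```bash
python3 st.py 3
```

```text
14.82 -2.486363200058513 -0.31225915418709854 [0.4728 0.187  0.0446] [3.1412 0.0008 2.9902] eff 0.403136545792222 F [ 0.7184 -0.1866  1.9228] M [-0.4224 -0.1104  0.0933] 0.03943543770049342 19.999482035636902
14.87 -2.4882441792057732 0.06259797075780593 [0.4729 0.187  0.0446] [3.1412 0.0008 2.9882] eff 0.2748815808445215 F [ 0.454  -0.2218  1.3006] M [-0.4278 -0.1652  0.0044] 0.03951518875939878 19.99987632036209
14.92 -2.485699273556629 0.03501008735170866 [0.4729 0.187  0.0446] [3.1412 0.0008 2.9907] eff -0.41398627683520317 F [-0.202  -1.2942  1.4063] M [-0.4688 -0.2991 -0.0244] 0.03932910384642863 20.000530779361725
```

Call:
{"api": "apply_moves", "payload": {"steps": [{"translation":[0,0,0],"rotation":[0,0,-0.05]},{"translation":[0,0,0],"rotation":[0,0,-0.1]},{"translation":[0,0.0005,0],"rotation":[0,0,-0.15]},{"translation":[0,0.0005,0],"rotation":[0,0,-0.2]},{"translation":[0,0.0005,-0.0005],"rotation":[0,0,-0.25]},{"translation":[0.0005,0.001,-0.0005],"rotation":[0,0,-0.3]},{"translation":[0.0005,0.001,-0.0005],"rotation":[0,0,-0.35]},{"translation":[0.0005,0.001,-0.0005],"rotation":[0,0,-0.4]},{"translation":[0.0005,0.0015,-0.0005],"rotation":[0,0,-0.45]},{"translation":[0.0005,0.0015,-0.0005],"rotation":[0,0,-0.5]}]}}

```text
t: 15.75
eef_pos: [0.4729, 0.1873, 0.0444]
ee_rot: [3.141, 0.001, 2.729]
force: [0.3, -0.2, 1.5]
width: 0.0394
gripper_force: 20.0
```

```bash
python3 st.py 3
```

```text
15.75 -2.747485904374663 -0.3114619131968014 [0.4729 0.1873 0.0444] [3.1411 0.0006 2.7293] eff 0.3877426777034998 F [ 0.3317 -0.2299  1.5048] M [-0.4721 -0.3302  0.0753] 0.03940690551364503 19.999337196350098
15.8 -2.749407091492311 0.06019803319536327 [0.4729 0.1873 0.0444] [3.141  0.0006 2.7273] eff 0.23993228562176228 F [ 1.1658 -1.2508  0.3991] M [-0.4988 -0.401   0.0543] 0.039622984417481084 19.999741315841675
15.85 -2.746981763164795 0.029649201853138265 [0.473  0.1873 0.0444] [3.141  0.0006 2.7297] eff -0.43382875621318817 F [ 0.7663 -0.5889  1.5776] M [-0.4792 -0.5373 -0.0121] 0.03964871794852502 20.000475347042084
```

Call:
{"api": "apply_moves", "payload": {"steps": [{"translation":[0,0,0],"rotation":[0,0,-0.04]},{"translation":[0,0,0],"rotation":[0,0,-0.08]},{"translation":[0,0.0005,0],"rotation":[0,0,-0.12]},{"translation":[0,0.0005,0],"rotation":[0,0,-0.16]},{"translation":[0,0.0005,-0.0005],"rotation":[0,0,-0.2]},{"translation":[0.0005,0.001,-0.0005],"rotation":[0,0,-0.24]},{"translation":[0.0005,0.001,-0.0005],"rotation":[0,0,-0.28]},{"translation":[0.0005,0.001,-0.0005],"rotation":[0,0,-0.32]},{"translation":[0.0005,0.001,-0.0005],"rotation":[0,0,-0.36]},{"translation":[0.0005,0.001,-0.0005],"rotation":[0,0,-0.4]}]}}

```text
t: 16.68
eef_pos: [0.473, 0.1876, 0.0443]
ee_rot: [3.141, 0.0, 2.518]
force: [4.7, -0.7, -0.8]
width: 0.0396
gripper_force: 20.0
```

```bash
python3 st.py 3
```

```text
16.68 -2.9591024206425796 -0.2510184265470968 [0.473  0.1876 0.0443] [3.1409 0.0003 2.5177] eff 0.273838397115469 F [ 4.6801 -0.7461 -0.839 ] M [-0.5339 -1.8968  0.1164] 0.03957685033576975 19.999467730522156
16.73 -2.9606768883445413 0.04549495893787684 [0.473  0.1876 0.0443] [3.1409 0.0003 2.5161] eff 0.1021336717531085 F [ 5.1495 -0.9599  0.0194] M [-0.5693 -1.9467  0.0944] 0.03951156529153818 19.999703764915466
16.78 -2.9590223450320887 0.02057415187301932 [0.473  0.1876 0.0443] [3.1409 0.0003 2.5177] eff -0.35316682420670986 F [ 4.7121 -1.2892 -0.2275] M [-0.5458 -1.903   0.0803] 0.03928990240484708 20.000234842300415
```

Call:
{"api": "apply_moves", "payload": {"steps": [{"translation":[0,0,0],"rotation":[0,0,0]},{"translation":[0,0,0],"rotation":[0,0,0]},{"translation":[0,0,0],"rotation":[0,0,0]},{"translation":[0,0,0],"rotation":[0,0,0]},{"translation":[0.002,-0.002,0],"rotation":[0,0,0]},{"translation":[0.005,-0.0035,0],"rotation":[0,0,0.2]},{"translation":[0.005,-0.0035,0],"rotation":[0,0,0.4]},{"translation":[0.005,-0.0035,0],"rotation":[0,0,0.6]},{"translation":[0.005,-0.0035,0],"rotation":[0,0,0.8]},{"translation":[0.005,-0.0035,0],"rotation":[0,0,1]}], "jaw": -0.4}}

```text
t: 17.62
eef_pos: [0.4737, 0.1864, 0.0441]
ee_rot: [-3.141, -0.0, 3.048]
force: [0.2, 0.3, 0.1]
width: 0.0612
gripper_force: 0.0
```

Call:
{"api": "apply_moves", "payload": {"steps": [{"translation":[0,0,0],"rotation":[0,0,0.2]},{"translation":[0,0,0],"rotation":[0,0,0.4]},{"translation":[0,0,0],"rotation":[0,0,0.6]},{"translation":[0,0,0],"rotation":[0,0,0.8]},{"translation":[0,0,0],"rotation":[0,0,1]},{"translation":[0,0,0],"rotation":[0,0,1]},{"translation":[0,0,0],"rotation":[0,0,1]},{"translation":[0,0,0],"rotation":[0,0,1]},{"translation":[0,0,0],"rotation":[0,0,1]},{"translation":[0,0,0],"rotation":[0,0,1]}]}}

```text
t: 18.45
eef_pos: [0.4739, 0.1865, 0.0442]
ee_rot: [3.142, -0.0, -2.718]
force: [0.5, -0.7, 0.3]
width: 0.0614
gripper_force: 0.0
```

```bash
python3 st.py 3; python3 - <<'E'
from h import *
f=grab_frame('scene')[190:310,220:370]; o=cv2.imread('pics/scene0.png')[190:310,220:370]
cv2.imwrite('pics/d.png',cv2.resize(f,None,fx=5,fy=5))
E
```

```text
18.45 -1.9082205943182304 0.007282491342419874 [0.4739 0.1865 0.0442] [ 3.1416 -0.     -2.7179] eff -0.03707883646711707 F [ 0.4591 -0.6823  0.3432] M [ 0.1004 -0.1271 -0.0407] 0.06135506353696157 0.0
18.5 -1.9078011584918304 0.006334157010359613 [0.4739 0.1865 0.0442] [ 3.1416 -0.     -2.7176] eff -0.030511384829878807 F [0.5153 0.1109 0.5074] M [ 0.0039 -0.1508 -0.0348] 0.06146261186183746 0.0
18.55 -1.9075157846630348 0.006244676966938581 [0.4739 0.1865 0.0442] [ 3.1416 -0.     -2.7172] eff -0.023966304142959416 F [ 0.1176 -0.6196 -1.2766] M [ 0.0775 -0.1111 -0.0582] 0.06104710313430967 0.0
```

View pics/d.png

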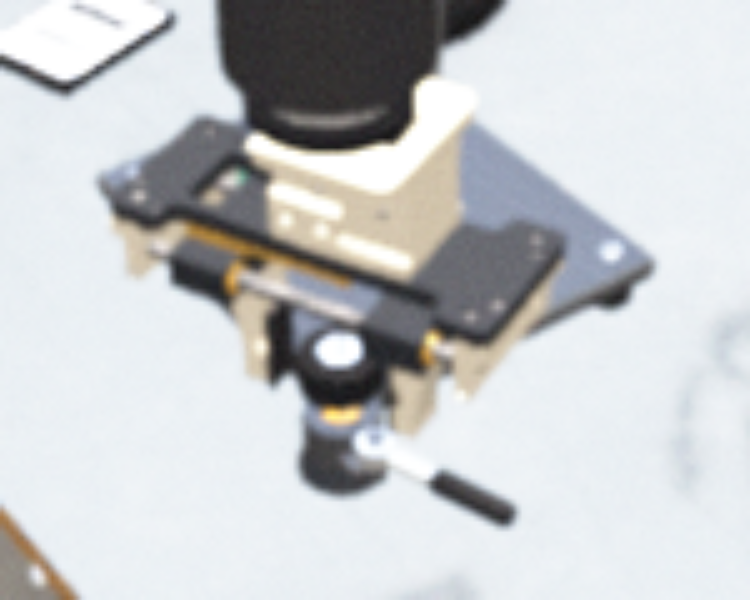

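The stand hasn't moved: corners are still at crop (100,182) and (652,265). The knob is lower, with its cap at (338,348). I'll regrasp and continue in small turns.

Call:
{"api": "apply_moves", "payload": {"steps": [{"translation":[0,0,0],"rotation":[0,0,0]},{"translation":[0,0,0],"rotation":[0,0,0]},{"translation":[0,0,0],"rotation":[0,0,0]},{"translation":[0,0,0],"rotation":[0,0,0]},{"translation":[0,0,0],"rotation":[0,0,0]},{"translation":[0,0,0],"rotation":[0,0,0]},{"translation":[0,0,0],"rotation":[0,0,0]},{"translation":[0,0,0],"rotation":[0,0,0]},{"translation":[0,0,0],"rotation":[0,0,0]},{"translation":[0,0,0],"rotation":[0,0,0]}], "jaw": 0.5, "newtons": 20}}

```text
t: 19.43
eef_pos: [0.4739, 0.1865, 0.0442]
ee_rot: [3.142, -0.0, -2.716]
force: [-1.3, 1.2, -1.2]
width: 0.0393
gripper_force: 20.0
```

```bash
python3 st.py 2
```

```text
19.43 -1.9066720716653058 -0.0006946946206454572 [0.4739 0.1865 0.0442] [ 3.1416 -0.     -2.7164] eff 0.01060980255715549 F [-1.3001  1.2204 -1.1707] M [ 0.4442  0.1132 -0.0216] 0.039342561938729634 19.999898672103882
19.48 -1.906651150022142 3.549355621902087e-07 [0.4739 0.1865 0.0442] [ 3.1415  0.     -2.7164] eff 0.010592130711302161 F [-1.1199  1.1243  1.1228] M [0.4724 0.2064 0.0105] 0.03949757851207273 20.00005692243576
```

Call:
{"api": "apply_moves", "payload": {"steps": [{"translation":[0,0,0],"rotation":[0,0,-0.04]},{"translation":[0,0,0],"rotation":[0,0,-0.08]},{"translation":[0,0,0],"rotation":[0,0,-0.12]},{"translation":[0,0,0],"rotation":[0,0,-0.16]},{"translation":[0,0,-0.0005],"rotation":[0,0,-0.2]},{"translation":[0,0,-0.0005],"rotation":[0,0,-0.24]},{"translation":[0,0,-0.0005],"rotation":[0,0,-0.28]},{"translation":[0,0,-0.0005],"rotation":[0,0,-0.32]},{"translation":[0,0,-0.0005],"rotation":[0,0,-0.36]},{"translation":[0,0,-0.0005],"rotation":[0,0,-0.4]}]}}

```text
t: 20.32
eef_pos: [0.4739, 0.1866, 0.0441]
ee_rot: [3.141, 0.0, -2.928]
force: [-2.0, 1.6, -0.4]
width: 0.0398
gripper_force: 20.0
```

```bash
python3 st.py 4
```

```text
20.32 -2.1182005242791857 -0.25156445222434093 [0.4739 0.1866 0.0441] [ 3.1415  0.0001 -2.9279] eff 0.23833254352211952 F [-1.9615  1.6361 -0.3625] M [0.9499 0.4616 0.2261] 0.039843946721962356 19.999296069145203
20.37 -2.1196305340625847 0.05184573280648649 [0.4739 0.1866 0.044 ] [ 3.1414  0.     -2.9294] eff 0.1573098823428154 F [-1.1963  1.6226 -0.1228] M [0.9944 0.4714 0.1505] 0.039612111549571026 19.999718964099884
20.42 -2.1173732254872726 0.03150418327087859 [0.4739 0.1866 0.044 ] [ 3.1414  0.0001 -2.9272] eff -0.39619660936295986 F [-1.6701  2.2796 -1.3617] M [ 0.9243  0.4964 -0.0234] 0.039509883225671165 20.000278651714325
20.47 -2.1163761251001554 0.012208000261371128 [0.4739 0.1866 0.044 ] [ 3.1414  0.     -2.9262] eff -0.1502756355330348 F [-1.7276  2.4402 -0.7696] M [ 1.0111  0.4505 -0.0454] 0.039558038681759194 20.00009447336197
```

Contact: the turning torque rose from about 0.06 to 0.23 N m, which puts about 4 N on the pad. I'll release, rise and move to the lever.

Call:
{"api": "apply_moves", "payload": {"steps": [{"translation":[0,0,0],"rotation":[0,0,0]},{"translation":[0,0,0],"rotation":[0,0,0]},{"translation":[0,0,0],"rotation":[0,0,0]},{"translation":[0,0,0],"rotation":[0,0,0]},{"translation":[0,0,0.02],"rotation":[0,0,0]},{"translation":[0,0,0.06],"rotation":[0,0,0]},{"translation":[0,0,0.1],"rotation":[0,0,0]},{"translation":[0,0,0.15],"rotation":[0,0,0]},{"translation":[0,0,0.2],"rotation":[0,0,0]},{"translation":[0,0,0.24],"rotation":[0,0,0]}], "jaw": -0.4}}

```text
t: 21.3
eef_pos: [0.4744, 0.1869, 0.1062]
ee_rot: [3.141, 0.002, -2.926]
force: [-0.6, 0.8, -0.6]
width: 0.0614
gripper_force: 0.0
```

Call:
{"api": "apply_moves", "payload": {"steps": [{"translation":[0,-0.02,0],"rotation":[0,0,0.02]},{"translation":[-0.01,-0.06,0],"rotation":[0,0,0.04]},{"translation":[-0.01,-0.1,0],"rotation":[0,0,0.06]},{"translation":[-0.02,-0.15,0],"rotation":[0,0,0.08]},{"translation":[-0.02,-0.2,0],"rotation":[0,0,0.1]},{"translation":[-0.03,-0.25,0],"rotation":[0,0,0.12]},{"translation":[-0.03,-0.3,0],"rotation":[0,0,0.14]},{"translation":[-0.04,-0.35,0],"rotation":[0,0,0.17]},{"translation":[-0.04,-0.382,0],"rotation":[0,0,0.17]},{"translation":[-0.04,-0.382,0],"rotation":[0,0,0.17]}], "jaw": 1}}

```text
t: 22.13
eef_pos: [0.4629, 0.0891, 0.1036]
ee_rot: [-3.141, -0.001, -2.838]
force: [-0.8, 0.5, -0.6]
width: 0.0022
gripper_force: 0.0
```

```bash
python3 st.py 1; python3 - <<'E'
from h import *
f=grab_frame('scene')[190:310,220:370]
g=grab_frame('top')[165:285,230:380]
cv2.imwrite('pics/e.png',np.vstack([cv2.resize(f,None,fx=2.5,fy=2.5),cv2.resize(g,None,fx=2.5,fy=2.5)]))
E
```

```text
22.13 -1.8762963824627896 -0.03756812900211153 [0.4629 0.0891 0.1036] [-3.1414 -0.0014 -2.8383] eff 0.37951134145259857 F [-0.8129  0.4979 -0.6259] M [ 0.0385 -0.1969 -0.0281] 0.00221629421475594 0.0
```

View pics/e.png

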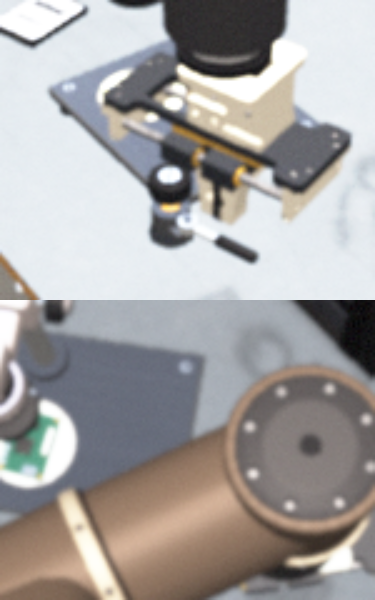

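The lever is unchanged, with its grip at about crop (238,249)/2.5, and the fingers are closed beyond it. I'll lower them behind the lever.

Call:
{"api": "apply_moves", "payload": {"steps": [{"translation":[0,0,-0.04],"rotation":[0,0,0]},{"translation":[0,0,-0.08],"rotation":[0,0,0]},{"translation":[0,0,-0.12],"rotation":[0,0,0]},{"translation":[0,0,-0.16],"rotation":[0,0,0]},{"translation":[0,0,-0.2],"rotation":[0,0,0]},{"translation":[0,0,-0.24],"rotation":[0,0,0]},{"translation":[0,0,-0.28],"rotation":[0,0,0]},{"translation":[0,0,-0.3],"rotation":[0,0,0]},{"translation":[0,0,-0.316],"rotation":[0,0,0]},{"translation":[0,0,-0.316],"rotation":[0,0,0]}]}}

```text
t: 23.07
eef_pos: [0.4636, 0.0911, 0.0244]
ee_rot: [-3.141, -0.001, -2.837]
force: [0.3, 0.3, 0.6]
width: 0.0005
gripper_force: 0.0
```

```bash
python3 st.py 1; python3 - <<'E'
from h import *
pin=np.array([.4745,.1595])
tcp=np.array([.464,.091])
for h in(.016,):
  for th in (-72.5,-62.5,-52.5,-42.5,-32.5,-22.5,-12.5,-2.5,0):
    t=np.radians(th);u=np.array([np.cos(t),np.sin(t)]);n=np.array([-u[1],u[0]])
    p=pin+.062*u-h*n; print(th,p,(p-tcp)/.25,(th+72.5)/30)
E
```

```text
23.07 -1.8776783547773763 0.00163808470547469 [0.4636 0.0911 0.0244] [-3.1412 -0.0012 -2.8366] eff -0.004054425226058811 F [0.294  0.3178 0.5865] M [ 0.0515 -0.1744  0.0302] 0.00048402571949076174 0.0
-72.5 [0.47788429 0.09555826] [0.05553715 0.01823303] 0.0
-62.5 [0.48893624 0.09711735] [0.09974496 0.0244694 ] 0.3333333333333333
-52.5 [0.49954956 0.10057191] [0.14219822 0.03828764] 0.6666666666666666
-42.5 [0.50940175 0.10581697] [0.18160701 0.05926788] 1.0
-32.5 [0.51819348 0.11269316] [0.2167739  0.08677264] 1.3333333333333333
-22.5 [0.5256576  0.12099155] [0.24663038 0.11996622] 1.6666666666666667
-12.5 [0.53156732 0.13046001] [0.27026927 0.15784003] 2.0
-2.5 [0.53574308 0.14081083] [0.28697232 0.19924331] 2.3333333333333335
0 [0.5365 0.1435] [0.29 0.21] 2.4166666666666665
```

Call:
{"api": "apply_moves", "payload": {"steps": [{"translation":[0.02,0.006,0],"rotation":[0,0,0]},{"translation":[0.04,0.012,0],"rotation":[0,0,0]},{"translation":[0.055,0.018,0],"rotation":[0,0,0]},{"translation":[0.07,0.02,0],"rotation":[0,0,0.11]},{"translation":[0.085,0.022,0],"rotation":[0,0,0.22]},{"translation":[0.1,0.0245,0],"rotation":[0,0,0.333]},{"translation":[0.121,0.031,0],"rotation":[0,0,0.5]},{"translation":[0.142,0.038,0],"rotation":[0,0,0.667]},{"translation":[0.162,0.049,0],"rotation":[0,0,0.833]},{"translation":[0.182,0.059,0],"rotation":[0,0,1]}]}}

```text
t: 23.9
eef_pos: [0.5089, 0.1052, 0.0251]
ee_rot: [3.141, -0.002, -2.309]
force: [-4.7, -1.0, 0.5]
width: 0.0005
gripper_force: 1.6
```

```bash
python3 st.py 1
```

```text
23.9 -1.320118909525046 1.0590536738343796 [0.5089 0.1052 0.0251] [ 3.1409 -0.0019 -2.3095] eff -1.8424472585320473 F [-4.6668 -0.9933  0.4866] M [-0.2696  1.3141  0.1168] 0.0004748322514960661 1.626611643587239
```

Call:
{"api": "apply_moves", "payload": {"steps": [{"translation":[0.011,0.008,0],"rotation":[0,0,0.1]},{"translation":[0.022,0.016,0],"rotation":[0,0,0.2]},{"translation":[0.032,0.025,0],"rotation":[0,0,0.3]},{"translation":[0.042,0.035,0],"rotation":[0,0,0.4]},{"translation":[0.051,0.044,0],"rotation":[0,0,0.5]},{"translation":[0.059,0.054,0],"rotation":[0,0,0.6]},{"translation":[0.067,0.064,0],"rotation":[0,0,0.7]},{"translation":[0.075,0.076,0],"rotation":[0,0,0.8]},{"translation":[0.082,0.087,0],"rotation":[0,0,0.9]},{"translation":[0.089,0.098,0],"rotation":[0,0,1]}]}}

```text
t: 24.73
eef_pos: [0.5311, 0.1295, 0.025]
ee_rot: [3.14, -0.002, -1.787]
force: [-2.2, -2.6, 1.5]
width: 0.0006
gripper_force: 1.5
```

```bash
python3 st.py 1
```

```text
24.73 -0.8143969192015058 0.5925884441278083 [0.5311 0.1295 0.025 ] [ 3.1401 -0.0016 -1.7875] eff -1.0547341033816338 F [-2.1844 -2.6402  1.4594] M [-0.8216  0.9273  0.0518] 0.0005981045353261142 1.5062260790728033
```

Call:
{"api": "apply_moves", "payload": {"steps": [{"translation":[0.003,0.006,0],"rotation":[0,0,0.05]},{"translation":[0.005,0.012,0],"rotation":[0,0,0.1]},{"translation":[0.008,0.018,0],"rotation":[0,0,0.15]},{"translation":[0.01,0.024,0],"rotation":[0,0,0.2]},{"translation":[0.012,0.029,0],"rotation":[0,0,0.25]},{"translation":[0.014,0.033,0],"rotation":[0,0,0.3]},{"translation":[0.016,0.037,0],"rotation":[0,0,0.333]},{"translation":[0.017,0.041,0],"rotation":[0,0,0.36]},{"translation":[0.017,0.041,0],"rotation":[0,0,0.4]},{"translation":[0.017,0.041,0],"rotation":[0,0,0.417]}]}}

```text
t: 25.57
eef_pos: [0.5362, 0.1408, 0.0251]
ee_rot: [-3.141, 0.0, -1.569]
force: [0.3, -1.8, -1.2]
width: 0.0001
gripper_force: 0.9
```

```bash
python3 st.py 2
```

```text
25.57 -0.6087720159909331 0.08546638758595354 [0.5362 0.1408 0.0251] [-3.1409  0.0004 -1.5694] eff 0.01194910320919007 F [ 0.276  -1.8275 -1.2229] M [-0.5261  0.1764 -0.0119] 0.00014903081467342548 0.8991354337194934
25.62 -0.6088342994845858 -0.03395873850625442 [0.5363 0.1408 0.0252] [-3.1408  0.0005 -1.5695] eff 0.004803743358934298 F [-0.0063 -1.8047 -0.6694] M [-0.4373  0.1905 -0.0259] 0.000697255569788939 0.6817989272531122
```

Call:
{"api": "apply_moves", "payload": {"steps": [{"translation":[0,0.001,0],"rotation":[0,0,0]},{"translation":[0,0.002,0],"rotation":[0,0,0]},{"translation":[0,0.003,0],"rotation":[0,0,0]},{"translation":[0,0.004,0],"rotation":[0,0,0]},{"translation":[0,0.005,0],"rotation":[0,0,0]},{"translation":[0,0.006,0],"rotation":[0,0,0]},{"translation":[0,0.007,0],"rotation":[0,0,0]},{"translation":[0,0.008,0],"rotation":[0,0,0]},{"translation":[0,0.009,0],"rotation":[0,0,0]},{"translation":[0,0.01,0],"rotation":[0,0,0]}]}}

```text
t: 26.45
eef_pos: [0.5362, 0.1418, 0.0252]
ee_rot: [3.142, -0.002, -1.571]
force: [4.6, -10.6, -1.7]
width: 0.0003
gripper_force: 5.4
```

```bash
python3 st.py 2
```

```text
26.45 -0.6144691211617653 -0.004328891127787114 [0.5362 0.1418 0.0252] [ 3.1416 -0.0015 -1.5713] eff 0.05128337536007166 F [  4.6182 -10.6152  -1.734 ] M [-3.9005 -1.7969 -0.0143] 0.0003484655019887159 5.350856533041224
26.5 -0.614512064606455 -0.0003146051798493322 [0.5362 0.1417 0.0252] [-3.1416 -0.0015 -1.5713] eff 0.04164473502896726 F [ 4.2035 -9.5696 -0.8469] M [-3.4886 -1.6272 -0.0084] 0.0005358027476136273 4.80747844587313
```

The force is 10 N with no further travel, so the lever is at its stop. I'll back off and look.

Call:
{"api": "apply_moves", "payload": {"steps": [{"translation":[0,-0.01,0],"rotation":[0,0,0]},{"translation":[0,-0.03,0],"rotation":[0,0,0]},{"translation":[0,-0.06,0],"rotation":[0,0,0]},{"translation":[0,-0.1,0.05],"rotation":[0,0,0]},{"translation":[0,-0.2,0.15],"rotation":[0,0,0]},{"translation":[0,-0.3,0.25],"rotation":[0,0,0]},{"translation":[0,-0.4,0.35],"rotation":[0,0,0]},{"translation":[0,-0.5,0.45],"rotation":[0,0,0]},{"translation":[0,-0.6,0.55],"rotation":[0,0,0]},{"translation":[0,-0.7,0.65],"rotation":[0,0,0]}]}}

```text
t: 27.33
eef_pos: [0.5355, -0.0333, 0.1892]
ee_rot: [-3.141, 0.001, -1.571]
force: [1.6, 0.4, 0.9]
width: 0.0006
gripper_force: 0.0
```

Call:
{"api": "apply_moves", "payload": {"steps": [{"translation":[0,-0.1,0],"rotation":[0,0,0]},{"translation":[0,-0.2,0],"rotation":[0,0,0]},{"translation":[0,-0.3,0],"rotation":[0,0,0]},{"translation":[0,-0.4,0],"rotation":[0,0,0]},{"translation":[0,-0.5,0],"rotation":[0,0,0]},{"translation":[0,-0.6,0],"rotation":[0,0,0]},{"translation":[0,-0.7,0],"rotation":[0,0,0]},{"translation":[0,-0.8,0],"rotation":[0,0,0]},{"translation":[0,-0.8,0],"rotation":[0,0,0]},{"translation":[0,-0.8,0],"rotation":[0,0,0]}]}}

```text
t: 28.17
eef_pos: [0.5355, -0.2332, 0.1873]
ee_rot: [-3.142, 0.0, -1.574]
force: [-0.3, -0.4, 0.2]
width: 0.0006
gripper_force: 0.0
```

```bash
python3 - <<'E'
from h import *
f=grab_frame('scene')[190:310,220:370]
g=grab_frame('top')[165:285,200:350]
s=2.5
o=[cv2.resize(x,None,fx=s,fy=s,interpolation=cv2.INTER_CUBIC) for x in (f,g,cv2.imread('pics/scene0.png')[190:310,220:370],cv2.imread('pics/top0.png')[165:285,200:350])]
cv2.imwrite('pics/f.png',np.vstack([np.hstack(o[:2]),np.hstack(o[2:])]))
E
```

```text
(no output)
```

View pics/f.png

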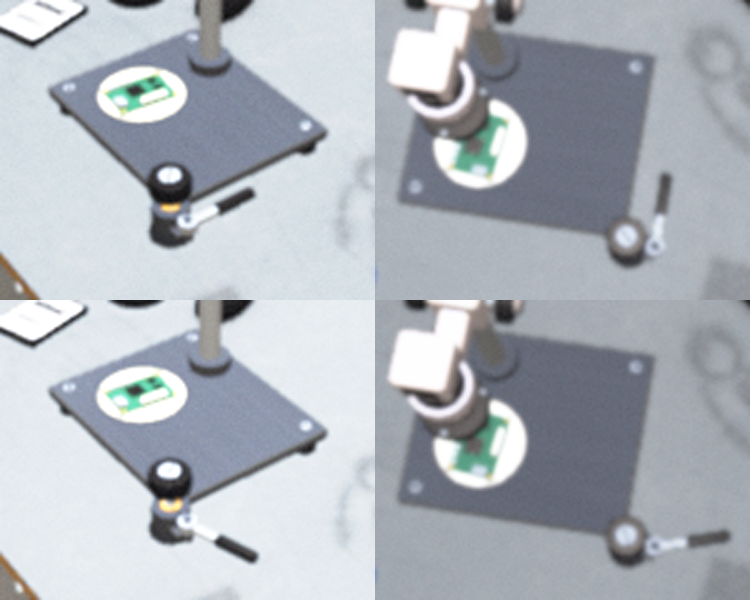

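The lever now lies along the plate's right edge: in the top crop it runs (656,245)→(666,175), parallel to the edge (630,215)→(655,57). The stand and board look unmoved.

```bash
python3 -c "
from station import *
print(job_done())"
```

```text
the job is handed in; nothing more can be done
None
```

I screwed the foot down until its pad bears on the desk with an estimated 4 N (judged from the turning torque), then swung the lock lever to its stop, let go, and handed the job in at about 28 s; the last pictures show the stand and board unmoved.

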